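Put the setting gauge away and latch its case

TASK

Stand the loose steel setting gauge upright, on its long edge, fully down in the slot of the wooden holder inside the open case. Then, leaving the gauge in there, bring the leaning lid over and lower it under control (no throwing it shut), and press its front edge until the snap catch gives and the lid is fully home, without forcing it. Do not disturb the tape roll, the parts bin or the carton.

Things in the scene. Friction and masses are not known exactly. Their poses are not given: they have to be found in the camera images.
- case: Grey steel case fixed to the counter, 160 mm in x, 200 in y, 85 high, walls and floor 5 mm, open on top. Origin: centre of its underside. The hinge is along its +x side; the catch is at the middle of its -x side (the front, roughly towards the robot): a sprung roller 44 mm wide, sticking out up to 18 mm, 81 mm above the counter.
- holder: Wooden block 120 mm in x, 56 mm in y, 26 mm high lying fixed on the case's floor, anywhere along the case; origin at the centre of its underside, 5 mm above the counter. In the middle of its top is one slot, 84 mm along x, 20 mm along y, 20 mm deep.
- slot (a point): Centre of the slot's bottom, 11 mm above the counter; axes as the holder (slot runs along x, mouth 20 mm higher in z).
- gauge: Loose steel plate 80 mm long in x, 16 thick in y, 62 high in z, 0.3 to 0.6 kg, two round marks on each face. Starts standing on its long edge on the counter, left or right of the case. Origin: centre of its 80 x 16 mm underside. Seated, its top is 73 mm above the counter; standing on top of the holder, it would stop the lid.
- lid (a joint): Lid hinge, rad: 0 home on the rim's rubber seal (springy to -0.02), 1.57 straight up, up to 1.9 leaning back. Starts at 1.6 to 1.8. The stiff hinge holds the lid where it is left; moving it takes 3 to 7 N at the front edge. At about 0.07 it meets the catch and stops; some 15 to 20 N at the front edge snaps it past; less leaves it ajar. Over 60 N is too much.
- lid_hinge (a point): Point on the lid's hinge axis at its middle, at the +x rim of the case, 85 mm above the counter, on the lid's underside plane; turns with the lid (its x axis points from the lid's front edge to the hinge, y along the hinge, z out of the lid's outer face).
- lid_front (a point): Middle of the lid's front edge on its outer face: 160 mm from the hinge axis along the lid, 10 mm out (lid thickness). A lip and a 36 mm wide striker stick out to 172 mm from the hinge. The lid is 204 mm wide. Axes as lid_hinge.
- tape: Roll of tape lying flat, 104 mm across, 48 mm high, hole 76 mm; on the other side of the case from the gauge. Leave alone. Origin at the centre of its underside.
- bin: Blue plastic parts bin 150 x 100 mm, 70 mm high, far left. Leave alone. Origin at the centre of its underside.
- carton: Closed cardboard carton 130 x 120 mm, 90 mm high, far right. Leave alone. Origin at the centre of its underside.
Not all that is in view belongs to the job. Of the things like the gauge, leave any that is green; of the rest the larger one is meant.

How it is judged:
By the outcome, as a careful person would: the job done as asked, in the order asked, and still so for the second after the job is handed in, with the robot touching nothing.
It also fails if it takes over 69 s, if anything falls off the work surface, if the arm or the gripper's body presses on something with over 40 N, if the wrist force passes 120 N, or if a joint passes its speed limit or range.

ROBOT

A 6-joint arm with a two-finger parallel gripper is mounted at the origin on the work surface. World frame = base frame: x ahead of the robot, y to its left, z up, the work surface at z = 0. Lengths are in m, angles in rad, forces in N, time in s.
With the tool pointing down it reaches from about 0.35 to 0.775 m from the base axis. Payload 5.5 kg.
Tool frame: the origin (TCP) lies between the finger pads; the fingertips stand 19 mm ahead of it and the grasp point (between the pads) is the TCP; z points along the fingers, y is the line along which they close (so a half turn about z gives the same grasp; the last joint's range is limited). The gripper opens to 85 mm and grips with 20 to 120 N. Pads are 22 mm wide; open, the fingers measure 114 mm over their backs; the gripper's body (76 mm by 85 mm) begins 54 mm behind the grasp point. The pads swing forward as they close: fully open they stand 13 mm farther back than shut.
Start: joints at [-1.43, 0.313, 0.046, 1.304, 0, 1.431], TCP at [0.159, -0.553, 0.25] pointing down, gripper open.
Joint ranges: [-2.76, 2.76], [-0.86, 1.69], [-1.03, 1.26], [-2.2, 2.34], [-1.47, 1.5], [-3.14, 3.14]. Speed limits (rad/s): [2.57, 2.57, 3.14, 3.14, 3.14, 3.14].

INTERFACE

Orientations are given as a unit quaternion [w, x, y, z].
In Python, from workcell import env gives the robot as it stands.
- The arm moves only by the shell command python3 -m pendant 'ROWS' [FORCE]. ROWS is JSON, a list of rows, each an object with "travel": the shift along the tool's x, y, z scaled (see below), a list of three; "rot": the turn, a rotation vector about the tool's x, y, z scaled (see below), a list of three; "fingers": the opening, from -1 (shut) to 1 (fully open). In form: [{"travel": [dx, dy, dz], "rot": [wx, wy, wz], "fingers": fingers}, ...]. A call has 1 to 10 rows; each row is the pose to reach, as a shift and turn from the pose commanded when the call began, along the tool's axes at that moment; what a row does not reach only later rows make up. The controller multiplies each number of a shift by 0.12 m and each number of a turn by 60 degrees. A row lasts 1/10 s, in which the tool goes at most 50 mm and 8.59 degrees, less where a joint would pass 70% of its speed; a pose out of reach is approached as far as the arm can. A call with a number of a shift or a turn outside -1 to 1 is refused whole. A call with a gripper value outside its range is refused whole. The fingers move at their own pace and stop on an object; FORCE is the grip in N (left out, the last holds). Time passes only in rows, so rows that repeat a pose let the fingers close. It gives the time, the measured TCP pose, the force, the opening and the grip force at its end, in the units of the state.
- env.get_state(): the state, without advancing time (a new reading comes with each control period).
- env.read_camera(name): name is "side" or "top" or "wrist"; returns (picture, depth): 384x512x3 uint8, blue, green, red; 384x512 float32, m along the optical axis (not along the pixel's ray), 0 where there is no reading.
- env.camera_model(name): a dict with "fovy" (degrees; the focal length in pixels is half the picture's height over the tangent of half this angle, whatever the lens; pixels are square), "cx", "cy" (the principal point, pixels), "rvec" (rotation vector, rad) and "tvec" (3), from world to camera coordinates, as OpenCV has them; the wrist camera has in their place "T_tool_cam" (4x4, takes a point from camera to tool coordinates, whose origin is the TCP and whose axes are the flange's). Camera axes: x right, y down, z forward; pixel columns grow to the right and rows downward; lengths in m; the calibration is good to about 2 mm. The wrist camera is an equidistant fisheye: a pixel r from the principal point sees the ray r / f radians off the axis. A picture is of the moment at which its call begins: read the wrist's pose just before it. camera_model takes no time and is no camera call.
- env.hand_in(): hands the job in; it is judged then, once.
Trained networks look in the newest picture that a camera, given by its name, has taken for a name from the list of things; names that differ only in an ending like _2 or _b are one class to them, and where a whole thing is asked for, a point or a joint stands for the part that bears it (a point fixed in the world has none). Each returns a list of dicts, best first, with "conf" (0 to 1); they miss things now and then, are a little off and sometimes report something else, mostly with a low value. They report only what shows in the picture. A call takes as long as a camera call. They do not tell look-alikes from the thing itself.
- env.outline_of(camera, target): "mask" (384x512 bool, what is visible of it) and "xy" ([column, row] in pixels, amid what is visible of it).
The state is a dict: "clock": time; "joint_pos": joint angles; "qvel": joint speeds; "tau": joint torques, N m; "tcp_pos": TCP position; "orientation": TCP orientation; "wrist_force": force on the tool from outside, world axes, zero at the start; "ft_torque": the same for the moment, N m; "finger_gap": finger opening in m; "grip_force": force on a finger pad.
Only numpy, scipy, OpenCV 4.12 (cv2) and the standard library are available. Lean on these libraries where they do the work, as an engineer would, in place of code of your own. Each camera call takes 0.05 s, during which the arm holds its last target. There are 200 camera calls.

## Working session

There is one attempt and no reset: what is moved stays moved. The work goes in short steps, Python scripts to look and compute and a shell command to move; the robot and the scene stay as the last step left them, time stands still between calls to the robot, and variables do not carry over. Pictures are saved under pics/ and viewed, at most 10 in all, crops included, and the job is handed in when it is done.

```bash
ls; mkdir -p pics; cat > h.py <<'E'
import numpy as np, cv2
from scipy.spatial.transform import Rotation as R
from workcell import env
def cloud(cam, img_d):
    m=env.camera_model(cam); H,W=img_d.shape
    f=H/2/np.tan(np.radians(m['fovy'])/2)
    v,u=np.mgrid[:H,:W]
    p=np.stack([(u-m['cx'])/f*img_d,(v-m['cy'])/f*img_d,img_d],-1)
    Rm=cv2.Rodrigues(np.array(m['rvec'],float))[0]
    return (p-np.array(m['tvec']).ravel())@Rm
def rows(dp_world=None):
    s=env.get_state(); q=s['orientation']
    r=R.from_quat([q[1],q[2],q[3],q[0]])
    return r
E
python3 - <<'E'
from h import *
s=env.get_state(); print({k:np.round(v,3).tolist() for k,v in s.items()})
ims=[]
for c in ('top','side'):
    p,d=env.read_camera(c); ims.append(p); np.save(c+'_d.npy',d); np.save(c+'_p.npy',p)
    X=cloud(c,d); np.save(c+'_X.npy',X)
    for t in ('case','holder','gauge','lid','tape','bin','carton'):
        for o in env.outline_of(c,t):
            k=o['mask']&(d>0); 
            P=X[k]
            print(c,t,round(o['conf'],2),np.round(o['xy']),k.sum(),np.round(np.percentile(P,[3,50,97],axis=0),3).tolist() if k.any() else '')
    cv2.imwrite(f'pics/{c}.png',p)
E
```

```text
pics
{'clock': 0.0, 'joint_pos': [-1.43, 0.314, 0.045, 1.304, -0.0, 1.431], 'qvel': [-0.001, 0.001, -0.0, -0.001, 0.001, -0.002], 'tau': [0.0, -48.063, 29.853, 0.02, -0.0, -0.0], 'tcp_pos': [0.159, -0.552, 0.249], 'orientation': [-0.001, 0.99, 0.14, -0.0], 'wrist_force': [-0.276, 0.61, -0.098], 'ft_torque': [0.006, -0.011, 0.017], 'grip_force': 0.0, 'finger_gap': 0.086}
top case 0.91 [255. 171.] 5286 [[0.417, -0.069, 0.001], [0.556, 0.031, 0.068], [0.616, 0.129, 0.248]]
top case 0.57 [255. 194.] 793 [[0.436, 0.001, 0.005], [0.492, 0.031, 0.029], [0.548, 0.061, 0.035]]
top holder 0.92 [258. 195.] 783 [[0.433, 0.001, 0.006], [0.491, 0.031, 0.029], [0.548, 0.061, 0.035]]
top gauge 0.77 [362. 221.] 266 [[0.375, -0.295, 0.008], [0.412, -0.278, 0.059], [0.447, -0.262, 0.066]]
top gauge 0.7 [328. 212.] 196 [[0.412, -0.209, 0.012], [0.436, -0.175, 0.06], [0.463, -0.147, 0.065]]
top gauge 0.42 [366. 254.] 110 [[0.305, -0.321, 0.004], [0.316, -0.296, 0.039], [0.325, -0.273, 0.044]]
top lid 0.62 [254. 149.] 1971 [[0.57, -0.054, 0.09], [0.595, 0.041, 0.189], [0.623, 0.136, 0.254]]
top tape 0.58 
[... 400 characters left out ...]
 [238. 202.] 1010 [[0.448, -0.001, 0.006], [0.499, 0.029, 0.029], [0.551, 0.062, 0.034]]
side gauge 0.71 [248. 274.] 773 [[0.411, -0.214, 0.0], [0.437, -0.185, 0.044], [0.468, -0.149, 0.064]]
side gauge 0.7 [252. 321.] 745 [[0.375, -0.299, 0.005], [0.41, -0.286, 0.053], [0.448, -0.267, 0.064]]
side lid 0.55 [280. 148.] 3584 [[0.571, -0.058, 0.094], [0.595, 0.028, 0.18], [0.621, 0.136, 0.251]]
side tape 0.77 [192. 140.] 1104 [[0.387, 0.238, 0.001], [0.434, 0.277, 0.034], [0.479, 0.334, 0.051]]
side bin 0.8 [250. 110.] 1213 [[0.58, 0.305, 0.008], [0.629, 0.364, 0.05], [0.735, 0.411, 0.072]]
side carton 0.66 [378. 327.] 6158 [[0.56, -0.445, 0.009], [0.621, -0.391, 0.09], [0.693, -0.316, 0.093]]
```

View pics/top.png

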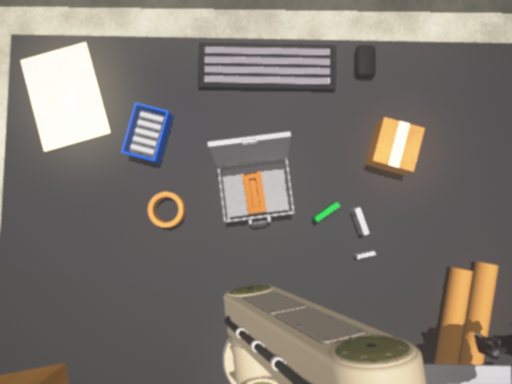

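View pics/side.png

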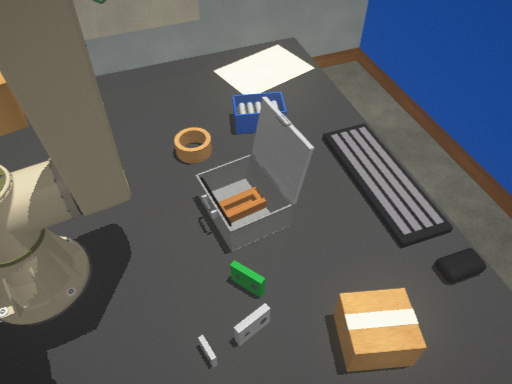

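The top view shows the green gauge at (328,212), the grey full-size one at (361,221) and a small grey one at (366,254). The target is the one at (361,221). Next I fit poses.

```bash
python3 - <<'E'
from h import *
def rect(P):
    (c,s,a)=cv2.minAreaRect(P[:,:2].astype(np.float32)*1000); return np.round(c,1),np.round(s,1),round(a,1)
for c in('top','side'):
    X=np.load(c+'_X.npy');X=X[np.load(c+'_d.npy')>0]
    b=lambda x0,x1,y0,y1,z0,z1:X[(X[:,0]>x0)&(X[:,0]<x1)&(X[:,1]>y0)&(X[:,1]<y1)&(X[:,2]>z0)&(X[:,2]<z1)]
    print(c)
    G=b(.36,.47,-.32,-.24,.056,.072);print('gauge',rect(G),np.median(G[:,2]))
    G=b(.36,.47,-.32,-.24,.01,.072);print('gauge all',rect(G),np.median(G[:,2]))
    C=b(.38,.66,-.1,.17,.08,.09);print('rim',rect(C),len(C))
    for k in(0,1): print(np.round(C[np.argsort(C[:,k])][[3,-3]],4).tolist())
    H=b(.42,.57,-.01,.08,.026,.036);print('holder',rect(H),np.median(H[:,2]))
    S=b(.44,.54,.005,.056,.007,.02);print('slot',len(S),S.mean(0))
    L=b(.5,.7,-.12,.18,.11,.235)
    A=np.c_[L[:,1:],np.ones(len(L))];k=np.linalg.lstsq(A,L[:,0],rcond=None)[0]
    r=np.abs(A@k-L[:,0]);m=r<.006;k=np.linalg.lstsq(A[m],L[m,0],rcond=None)[0];print('lid x=ay+bz+c',k,m.mean())
    L=b(.5,.7,-.12,.18,.235,.3);print('lidtop',rect(L),L[:,2].max())
E
python3 - <<'E'
import cv2,numpy as np
p=cv2.imread('pics/top.png')[120:260,195:395]
q=cv2.imread('pics/side.png')[90:340,180:330]
a=cv2.resize(p,None,fx=3,fy=3);b=cv2.resize(q,(250,420))
cv2.imwrite('pics/c1.png',np.hstack([a[:,:550],b]))
E
```

```text
top
gauge (array([ 412.2, -281. ]), array([78.9, 16.9]), 20.1) 0.06156557889817902
gauge all (array([ 412.3, -280.4]), array([79.5, 17.4]), 19.5) 0.05960321140011933
rim (array([488.7,  24.9]), array([179.3, 199.9]), 8.4) 558
[[0.3988, 0.0202, 0.0823], [0.5895, -0.0529, 0.0881]]
[[0.4428, -0.0806, 0.0839], [0.5471, 0.1339, 0.0806]]
holder (array([501.7,  33.1]), array([144. ,  61.5]), 13.3) 0.03058306312224995
slot 175 [0.49157979 0.03094687 0.01111158]
lid x=ay+bz+c [-0.14538912  0.1960997   0.56440981] 1.0
lidtop (array([605.,  42.]), array([ 23.7, 203. ]), 8.6) 0.25738856532350274
side
gauge (array([ 413. , -280.1]), array([80. , 16.9]), 19.5) 0.06211839979584166
gauge all (array([ 412.9, -280.2]), array([80.5, 17.3]), 19.7) 0.05701837784788272
rim (array([490.8,  25.1]), array([182.7, 207.7]), 10.4) 867
[[0.3993, 0.0354, 0.0847], [0.5938, -0.0616, 0.0876]]
[[0.4318, -0.0812, 0.0826], [0.5584, 0.1367, 0.0833]]
holder (array([493.7,  32.4]), array([157.7,  61.6]), 11.0) 0.03146847766774271
slot 170 [0.49926757 0.03228499 0.01357183]
lid x=ay+bz+c [-0.14957544  0.19439238  0.56522395] 0.9871212121212121
lidtop (array([604.9,  42.7]), array([ 25.2, 203.4]), 8.9) 0.2584383293295788
```

View pics/c1.png

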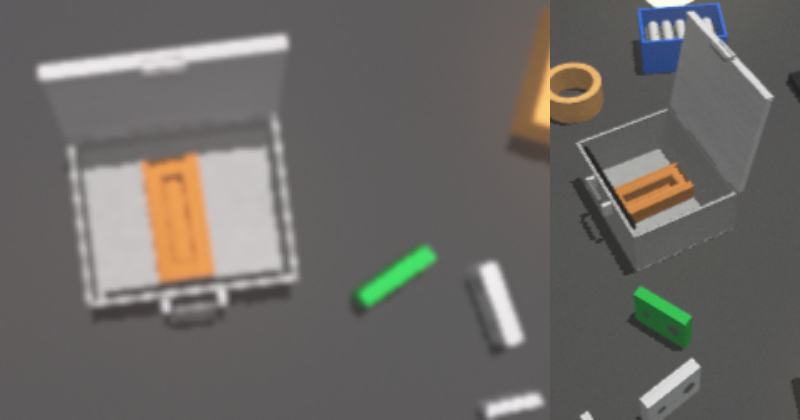

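```bash
cat >> h.py <<'E'
def shift(target, yaw):
    """tool-axis units from measured pose to world target with tool x at yaw, pointing down"""
    s=env.get_state(); r=rows(); t=r.inv().apply(np.array(target)-s['tcp_pos'])/0.12
    g=R.from_euler('z',yaw,degrees=True)*R.from_euler('x',180,degrees=True)
    w=np.degrees((r.inv()*g).as_rotvec())/60
    print('travel',np.round(t,3),'rot',np.round(w,4),'tcp',np.round(s['tcp_pos'],4),'t',round(s['clock'],2))
E
python3 - <<'E'
from h import *
def rect(P):
    (c,s,a)=cv2.minAreaRect(P[:,:2].astype(np.float32)*1000); return np.round(c,1),np.round(s,1),round(a,1)
for c in('top','side'):
    X=np.load(c+'_X.npy');d=np.load(c+'_d.npy');p=np.load(c+'_p.npy').astype(int)
    or_=(p[...,2]-p[...,0]>70)&(d>0)&(X[...,0]>.4)&(X[...,0]<.6)&(abs(X[...,1]-.03)<.07)
    P=X[or_];T=P[(P[:,2]>.027)&(P[:,2]<.036)]
    print(c,'wood',rect(P),'top',rect(T),len(T)); 
    a=np.radians(8.5);M=np.array([[np.cos(a),np.sin(a)],[-np.sin(a),np.cos(a)]])
    Q=T[:,:2]@M.T; print('case-aligned ranges',np.round(np.percentile(Q,[1,99],axis=0),4).tolist(), 'mid world', np.round(M.T@np.percentile(Q,[1,99],axis=0).mean(0),4))
    S=P[(P[:,2]<.021)&(P[:,2]>.006)];QS=S[:,:2]@M.T
    print('low', len(S),np.round(np.percentile(QS,[2,50,98],axis=0),4).tolist())
shift([.4125,-.2803,.19],19.7)
E
```

```text
top wood (array([492.8,  31.8]), array([124.4,  56.7]), 9.6) top (array([490.7,  30.9]), array([119. ,  55.4]), 9.6) 509
case-aligned ranges [[0.4312, -0.0693], [0.5483, -0.0144]] mid world [0.4905 0.031 ]
low 180 [[0.4505, -0.0518], [0.4914, -0.0421], [0.5311, -0.0322]]
side wood (array([491.4,  30.1]), array([130.9, 106.1]), 9.1) top (array([496.6,  33.5]), array([107. ,  59.1]), 9.9) 521
case-aligned ranges [[0.4443, -0.0691], [0.5472, -0.012]] mid world [0.4963 0.0332]
low 89 [[0.4558, -0.0381], [0.4924, -0.0322], [0.5334, 0.0083]]
travel [ 2.656 -1.595  0.503] rot [ 0.0002  0.0001 -0.0602] tcp [ 0.1593 -0.5525  0.2504] t 0.8
```

```bash

python3 -m pendant '[{"travel":[0.2,-0.12,0.0],"rot":[0,0,-0.012],"fingers":1},{"travel":[0.44,-0.265,0.0],"rot":[0,0,-0.03],"fingers":1},{"travel":[0.66,-0.4,0.0],"rot":[0,0,-0.045],"fingers":1},{"travel":[0.885,-0.532,0.0],"rot":[0,0,-0.06],"fingers":1}]' 40 | tail -1
python3 -m pendant '[{"travel":[0.2,-0.12,0.0],"rot":[0,0,0],"fingers":1},{"travel":[0.44,-0.265,0.0],"rot":[0,0,0],"fingers":1},{"travel":[0.66,-0.4,0.0],"rot":[0,0,0],"fingers":1},{"travel":[0.885,-0.532,0.0],"rot":[0,0,0],"fingers":1}]' | tail -1
python3 -m pendant '[{"travel":[0.2,-0.12,0.1],"rot":[0,0,0],"fingers":1},{"travel":[0.44,-0.265,0.25],"rot":[0,0,0],"fingers":1},{"travel":[0.66,-0.3,0.4],"rot":[0,0,0],"fingers":1},{"travel":[0.84,-0.42,0.503],"rot":[0,0,0],"fingers":1},{"travel":[0.84,-0.42,0.503],"rot":[0,0,0],"fingers":1},{"travel":[0.84,-0.42,0.503],"rot":[0,0,0],"fingers":1}]' | tail -1
cat >> h.py <<'E'
def wcloud(d):
    m=env.camera_model('wrist');s=env.get_state();H,W=d.shape
    f=H/2/np.tan(np.radians(m['fovy'])/2)
    v,u=np.mgrid[:H,:W];x=u-m['cx'];y=v-m['cy'];r=np.hypot(x,y)+1e-9;th=r/f
    k=np.tan(np.minimum(th,1.5))/r*d
    p=np.stack([x*k,y*k,d],-1);T=np.array(m['T_tool_cam'])
    p=p@T[:3,:3].T+T[:3,3]
    return p@rows().as_matrix().T+s['tcp_pos']
def rect(P):
    (c,s,a)=cv2.minAreaRect(P[:,:2].astype(np.float32)*1000); return np.round(c,1),np.round(s,1),round(a,1)
E
python3 - <<'E'
from h import *
p,d=env.read_camera('wrist');X=wcloud(d);cv2.imwrite('pics/w1.png',p);np.save('w_X.npy',X)
m=(d>0)&(X[...,0]>.36)&(X[...,0]<.47)&(X[...,1]>-.33)&(X[...,1]<-.24)&(X[...,2]>.055)&(X[...,2]<.072)
print(m.sum()); P=X[m]; print(rect(P),np.median(P[:,2]))
for o in env.outline_of('wrist','gauge'): 
    k=o['mask']&(d>0);print(o['conf'],o['xy'],np.round(np.median(X[k],0),3))
shift([.4125,-.2803,.045],19.7)
E
```

```text
grip_force: 0.0
grip_force: 0.0
grip_force: 0.0
1668
(array([ 414. , -279.6]), array([79.5, 15.8]), 20.1) 0.06239740524670408
0.95 [251.6, 167.9] [ 0.417 -0.279  0.062]
0.69 [235.6, 252.5] [ 0.319 -0.296  0.033]
0.62 [157.5, 107.4] [ 0.441 -0.185  0.062]
travel [ 0.111 -0.006  1.213] rot [ 0.0013 -0.0002 -0.0007] tcp [ 0.4001 -0.2853  0.1906] t 2.3
```

View pics/w1.png

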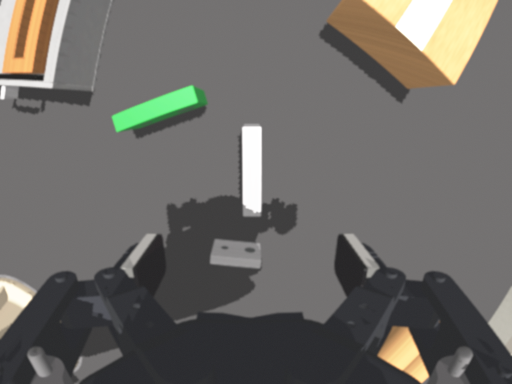

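The grey gauge is centred at (251,170), in line with the fingers. The small decoy at (236,253) is clear of them. Descending to grasp.

```bash

python3 -m pendant '[{"travel":[0.12,-0.006,0.15],"rot":[0,0,0],"fingers":1},{"travel":[0.12,-0.006,0.35],"rot":[0,0,0],"fingers":1},{"travel":[0.12,-0.006,0.55],"rot":[0,0,0],"fingers":1},{"travel":[0.12,-0.006,0.75],"rot":[0,0,0],"fingers":1},{"travel":[0.12,-0.006,0.9],"rot":[0,0,0],"fingers":1},{"travel":[0.12,-0.006,1.0],"rot":[0,0,0],"fingers":1}]' 40 >/dev/null
python3 -m pendant '[{"travel":[0,0,0.1],"rot":[0,0,0],"fingers":1},{"travel":[0,0,0.2],"rot":[0,0,0],"fingers":1},{"travel":[0,0,0.205],"rot":[0,0,0],"fingers":0.2},{"travel":[0,0,0.205],"rot":[0,0,0],"fingers":-0.3},{"travel":[0,0,0.205],"rot":[0,0,0],"fingers":-1},{"travel":[0,0,0.205],"rot":[0,0,0],"fingers":-1},{"travel":[0,0,0.205],"rot":[0,0,0],"fingers":-1},{"travel":[0,0,0.205],"rot":[0,0,0],"fingers":-1},{"travel":[0,0,0.205],"rot":[0,0,0],"fingers":-1},{"travel":[0,0,0.205],"rot":[0,0,0],"fingers":-1}]' 60
```

```text
clock: 3.9
tcp_pos: [0.4139, -0.2793, 0.046]
orientation: [0.001, 0.985, 0.171, 0.0]
wrist_force: [-0.3, 0.7, 5.6]
finger_gap: 0.0156
grip_force: 58.9
```

```bash

python3 -m pendant '[{"travel":[0,0,-0.05],"rot":[0,0,0],"fingers":-1},{"travel":[0,0,-0.15],"rot":[0,0,0],"fingers":-1},{"travel":[0,0,-0.35],"rot":[0,0,0],"fingers":-1},{"travel":[0,0,-0.6],"rot":[0,0,0],"fingers":-1},{"travel":[0,0,-0.85],"rot":[0,0,0],"fingers":-1},{"travel":[0,0,-1.0],"rot":[0,0,0],"fingers":-1}]' 60 >/dev/null
python3 -m pendant '[{"travel":[0.05,-0.07,0],"rot":[0,0,0],"fingers":-1},{"travel":[0.15,-0.22,0],"rot":[0,0,0],"fingers":-1},{"travel":[0.28,-0.42,0],"rot":[0,0,0],"fingers":-1},{"travel":[0.42,-0.63,0],"rot":[0,0,0],"fingers":-1},{"travel":[0.56,-0.84,0],"rot":[0,0,0],"fingers":-1},{"travel":[0.66,-1.0,0],"rot":[0,0,0],"fingers":-1}]' >/dev/null
python3 -m pendant '[{"travel":[0.12,-0.18,0],"rot":[0,0,0.02],"fingers":-1},{"travel":[0.24,-0.36,0],"rot":[0,0,0.06],"fingers":-1},{"travel":[0.37,-0.56,0],"rot":[0,0,0.1],"fingers":-1},{"travel":[0.51,-0.77,0],"rot":[0,0,0.14],"fingers":-1},{"travel":[0.62,-0.93,0],"rot":[0,0,0.17],"fingers":-1},{"travel":[0.66,-1.0,0],"rot":[0,0,0.182],"fingers":-1},{"travel":[0.66,-1.0,0],"rot":[0,0,0.182],"fingers":-1},{"travel":[0.66,-1.0,0],"rot":[0,0,0.182],"fingers":-1}]'
python3 - <<'E'
from h import *
shift([.4915,.031,.166],9)
p,d=env.read_camera('wrist');X=wcloud(d);cv2.imwrite('pics/w2.png',p);np.save('w_X.npy',X)
pi=p.astype(int)
o=(pi[...,2]-pi[...,0]>60)&(d>0)&(X[...,0]>.4)&(X[...,0]<.6)&(abs(X[...,1]-.03)<.07)
P=X[o];T=P[(P[:,2]>.026)&(P[:,2]<.037)];print('wood top',rect(T),np.median(T[:,2]),len(T))
r=rows();s=env.get_state()
V=(X-s['tcp_pos'])@r.as_matrix()   # tool frame
g=(d>0)&(abs(V[...,0])<.06)&(abs(V[...,1])<.0125)&(V[...,2]>-.025)&(V[...,2]<.06)
G=V[g];print('gauge in tool',rect(G),np.round(np.percentile(G,[1,50,99],axis=0),4).tolist(),len(G))
E
```

```text
clock: 5.9
tcp_pos: [0.4807, 0.0009, 0.1644]
orientation: [-0.0, 0.997, 0.077, -0.001]
wrist_force: [-0.2, -0.9, -3.6]
finger_gap: 0.015
grip_force: 59.0
travel [ 0.127 -0.234 -0.014] rot [-0.0003  0.002  -0.0026] tcp [0.4807 0.0009 0.1644] t 5.9
wood top (array([493.1,  32.7]), array([118.7,  56. ]), 9.5) 0.031154739575693313 4638
gauge in tool (array([8.5, 0.1]), array([25. , 62.9]), 89.1) [[-0.0206, -0.0116, -0.0225], [0.0127, -0.0013, -0.0159], [0.0397, 0.0116, 0.0363]] 7068
```

View pics/w2.png

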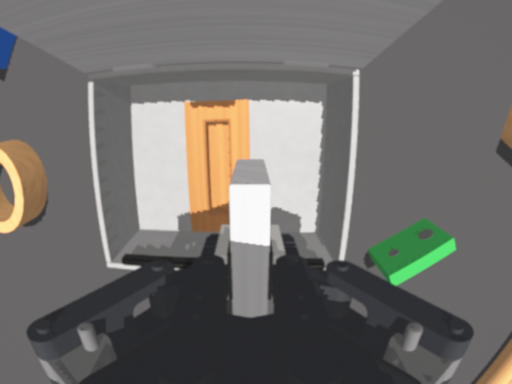

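The wrist view shows the gauge held at (250,200) and the slot at (218,165), in front and to the left.

```bash

python3 - <<'E'
from h import *
X=np.load('w_X.npy');p=cv2.imread('pics/w2.png').astype(int)
a=np.radians(9.5);c=np.array([.493,.0325])
M=np.array([[np.cos(a),np.sin(a)],[-np.sin(a),np.cos(a)]])
Q=(X[...,:2]-c)@M.T;z=X[...,2]
k=(abs(Q[...,0])<.07)&(abs(Q[...,1])<.04)&(p[...,2]-p[...,0]>60)
x=Q[...,0][k];y=Q[...,1][k];zz=z[k];top=(zz>.0285)&(zz<.034);low=(zz<.026)&(zz>.008)
for x0 in np.arange(-.04,.05,.01):
    b=top&(abs(x-x0)<.005);n=y[b&(y<0)];q=y[b&(y>0)]
    print(round(x0,2),np.round([n.min(),np.sort(n)[-3],np.sort(q)[2],q.max()],4) if len(n)>5 and len(q)>5 else '')
b=top&(abs(y)<.007);print('ends',np.round([x[b&(x<0)].max() if (b&(x<0)).any() else 9,x[b&(x>0)].min(),x[top].min(),x[top].max()],4))
E
```

```text
-0.04 [-0.0069 -0.0003  0.0007  0.0275]
-0.03 
-0.02 
-0.01 [-0.0116 -0.0106  0.0104  0.0278]
0.0 [-0.0146 -0.0099  0.0097  0.0281]
0.01 [-0.0278 -0.0101  0.0101  0.028 ]
0.02 [-0.0271 -0.0097  0.0099  0.028 ]
0.03 [-0.0273 -0.0098  0.0103  0.0282]
0.04 [-0.0274 -0.0007  0.0003  0.0278]
ends [-0.0419  0.0414 -0.0593  0.0594]
```

```bash

python3 -m pendant '[{"travel":[0.05,-0.08,0],"rot":[0,0,-0.011],"fingers":-1},{"travel":[0.1,-0.18,0],"rot":[0,0,-0.011],"fingers":-1},{"travel":[0.141,-0.246,0],"rot":[0,0,-0.011],"fingers":-1},{"travel":[0.141,-0.246,0.1],"rot":[0,0,-0.011],"fingers":-1},{"travel":[0.141,-0.246,0.25],"rot":[0,0,-0.011],"fingers":-1},{"travel":[0.141,-0.246,0.4],"rot":[0,0,-0.011],"fingers":-1},{"travel":[0.141,-0.246,0.55],"rot":[0,0,-0.011],"fingers":-1},{"travel":[0.141,-0.246,0.65],"rot":[0,0,-0.011],"fingers":-1},{"travel":[0.141,-0.246,0.65],"rot":[0,0,-0.011],"fingers":-1},{"travel":[0.141,-0.246,0.65],"rot":[0,0,-0.011],"fingers":-1}]'
python3 - <<'E'
from h import *
shift([.4929,.0327,.0575],9.5)
p,d=env.read_camera('wrist');X=wcloud(d)
s=env.get_state();V=(X-s['tcp_pos'])@rows().as_matrix()
g=(d>0)&(abs(V[...,0])<.06)&(abs(V[...,1])<.0125)&(V[...,2]>-.022)&(V[...,2]<-.01)
f=V[(d>0)&(abs(V[...,1])<.006)&(V[...,0]>.03)&(V[...,0]<.045)&(V[...,2]>-.01)&(V[...,2]<.03)]
print('front face x',np.percentile(f[:,0],[5,50,95]),len(f))
E
```

```text
clock: 6.95
tcp_pos: [0.4938, 0.0321, 0.0872]
orientation: [0.0, 0.997, 0.082, -0.0]
wrist_force: [0.0, -0.1, -3.5]
finger_gap: 0.0152
grip_force: 59.0
travel [-0.007 -0.006  0.248] rot [ 0.      0.0005 -0.0012] tcp [0.4938 0.0321 0.0872] t 6.95
front face x [0.03930474 0.03951001 0.03970788] 458
```

```bash

python3 -m pendant '[{"travel":[-0.003,-0.006,0.03],"rot":[0,0,-0.001],"fingers":-1},{"travel":[-0.003,-0.006,0.07],"rot":[0,0,-0.001],"fingers":-1},{"travel":[-0.003,-0.006,0.11],"rot":[0,0,-0.001],"fingers":-1},{"travel":[-0.003,-0.006,0.14],"rot":[0,0,-0.001],"fingers":-1},{"travel":[-0.003,-0.006,0.17],"rot":[0,0,-0.001],"fingers":-1},{"travel":[-0.003,-0.006,0.17],"rot":[0,0,-0.001],"fingers":-1}]' 40
python3 -m pendant '[{"travel":[0,0,0.02],"rot":[0,0,0],"fingers":-1},{"travel":[0,0,0.04],"rot":[0,0,0],"fingers":-1},{"travel":[0,0,0.06],"rot":[0,0,0],"fingers":-1},{"travel":[0,0,0.07],"rot":[0,0,0],"fingers":-1},{"travel":[0,0,0.078],"rot":[0,0,0],"fingers":-1},{"travel":[0,0,0.078],"rot":[0,0,0],"fingers":-1}]' 40
```

```text
clock: 7.6
tcp_pos: [0.493, 0.0328, 0.0663]
orientation: [-0.0, 0.997, 0.083, -0.001]
wrist_force: [-0.3, 0.7, -3.8]
finger_gap: 0.0152
grip_force: 59.0
clock: 8.2
tcp_pos: [0.4934, 0.0328, 0.0574]
orientation: [0.0, 0.997, 0.083, -0.0]
wrist_force: [0.4, 0.0, -3.8]
finger_gap: 0.0154
grip_force: 59.0
```

```bash

python3 -m pendant '[{"travel":[0,0,0.005],"rot":[0,0,0],"fingers":-1},{"travel":[0,0,0.005],"rot":[0,0,0],"fingers":-1},{"travel":[0,0,0.005],"rot":[0,0,0],"fingers":-0.4},{"travel":[0,0,0.005],"rot":[0,0,0],"fingers":-0.1},{"travel":[0,0,0.005],"rot":[0,0,0],"fingers":0},{"travel":[0,0,0.0],"rot":[0,0,0],"fingers":0},{"travel":[0,0,0.0],"rot":[0,0,0],"fingers":0}]' 40
python3 -m pendant '[{"travel":[0,0,-0.1],"rot":[0,0,0],"fingers":0},{"travel":[0,0,-0.25],"rot":[0,0,0],"fingers":0},{"travel":[0,0,-0.4],"rot":[0,0,0],"fingers":0},{"travel":[0,0,-0.6],"rot":[0,0,0],"fingers":0},{"travel":[0,0,-0.8],"rot":[0,0,0],"fingers":0},{"travel":[0,0,-1.0],"rot":[0,0,0],"fingers":0},{"travel":[0,0,-1.0],"rot":[0,0,0],"fingers":0}]' 40
python3 - <<'E'
from h import *
p,d=env.read_camera('wrist');X=wcloud(d)
P=X[(d>0)&(X[...,2]>.055)&(X[...,2]<.09)&(X[...,0]>.43)&(X[...,0]<.555)&(abs(X[...,1]-.032)<.03)]
print('gauge',rect(P),np.median(P[:,2]),np.percentile(P[:,2],[5,95]))
p2,d2=env.read_camera('top');X2=cloud('top',d2)
P=X2[(d2>0)&(X2[...,2]>.05)&(X2[...,2]<.1)&(X2[...,0]>.44)&(X2[...,0]<.545)&(abs(X2[...,1]-.032)<.03)]
print(np.median(P,0))
E
```

```text
clock: 8.9
tcp_pos: [0.4937, 0.0328, 0.0578]
orientation: [0.0, 0.997, 0.083, 0.0]
wrist_force: [-0.7, -1.1, 0.3]
finger_gap: 0.0425
grip_force: 0.0
clock: 9.6
tcp_pos: [0.4957, 0.0326, 0.1818]
orientation: [0.001, 0.997, 0.083, 0.003]
wrist_force: [0.9, 0.7, -0.5]
finger_gap: 0.0427
grip_force: 0.0
gauge (array([478.9,  30.2]), array([108.8,  25.5]), 17.2) 0.0711019477082327 [0.0698245  0.07257723]
[nan nan nan]
  return _methods._mean(a, axis=axis, dtype=dtype,
  ret = um.true_divide(
```

```bash

python3 -m pendant '[{"travel":[0,0.01,-0.2],"rot":[0,0,0],"fingers":-0.5},{"travel":[0,0.03,-0.45],"rot":[0,0,0],"fingers":-1},{"travel":[0,0.06,-0.7],"rot":[0,0,0],"fingers":-1},{"travel":[0,0.06,-0.9],"rot":[0,0,0],"fingers":-1},{"travel":[0,0.06,-1.0],"rot":[0,0,0],"fingers":-1},{"travel":[0,0.06,-1.0],"rot":[0,0,0],"fingers":-1},{"travel":[0,0.06,-1.0],"rot":[0,0,0],"fingers":-1}]' 40
python3 - <<'E'
from h import *
print(np.round(env.camera_model('wrist')['T_tool_cam'],3).tolist())
p,d=env.read_camera('side');X=cloud('side',d)
P=X[(d>0)&(X[...,2]>.035)&(X[...,2]<.1)&(X[...,0]>.45)&(X[...,0]<.54)&(abs(X[...,1]-.032)<.03)]
if len(P): print('gauge side',np.percentile(P,[2,50,98],axis=0))
for o in env.outline_of('side','gauge'):
    k=o['mask']&(d>0);print(o['conf'],np.round(np.percentile(X[k],[3,50,97],axis=0),3).tolist())
shift([.645,.0475,.298],9.5)
E
```

```text
clock: 10.4
tcp_pos: [0.4942, 0.0258, 0.2961]
orientation: [-0.0, 0.997, 0.083, -0.001]
wrist_force: [-0.4, 0.6, -0.6]
finger_gap: 0.0002
grip_force: 0.0
[[-0.001, -0.965, -0.261, 0.066], [1.0, -0.0, -0.001, -0.001], [0.001, -0.261, 0.965, -0.124], [0.0, 0.0, 0.0, 1.0]]
gauge side [[0.45236918 0.01932792 0.03671518]
 [0.4906105  0.02764259 0.0635433 ]
 [0.53133601 0.04279881 0.07581436]]
0.8 [[0.306, -0.324, -0.0], [0.316, -0.306, 0.039], [0.328, -0.277, 0.044]]
0.68 [[0.41, -0.214, 0.0], [0.436, -0.185, 0.046], [0.464, -0.146, 0.064]]
0.41 [[0.448, -0.002, 0.007], [0.501, 0.011, 0.03], [0.551, 0.045, 0.034]]
travel [ 1.272  0.03  -0.022] rot [-0.0007  0.0028 -0.0001] tcp [0.4938 0.0258 0.2958] t 10.5
```

```bash

python3 -m pendant '[{"travel":[0.05,0,-0.08],"rot":[0,0,0],"fingers":-1},{"travel":[0.2,0,-0.1],"rot":[0,0,0],"fingers":-1},{"travel":[0.4,0,-0.1],"rot":[0,0,0],"fingers":-1},{"travel":[0.6,0,-0.1],"rot":[0,0,0],"fingers":-1},{"travel":[0.8,0.0,-0.1],"rot":[0,0,0],"fingers":-1},{"travel":[1,0.03,-0.1],"rot":[0,0,0],"fingers":-1}]' 40
python3 -m pendant '[{"travel":[0.15,0,0],"rot":[0,0,0],"fingers":-1},{"travel":[0.3,0,0],"rot":[0,0,0],"fingers":-1},{"travel":[0.33,0,0],"rot":[0,0,0],"fingers":-1},{"travel":[0.33,0,0.15],"rot":[0,0,0],"fingers":-1},{"travel":[0.33,0,0.3],"rot":[0,0,0],"fingers":-1},{"travel":[0.33,0,0.45],"rot":[0,0,0],"fingers":-1},{"travel":[0.33,0,0.6],"rot":[0,0,0],"fingers":-1},{"travel":[0.33,0,0.6],"rot":[0,0,0],"fingers":-1},{"travel":[0.33,0,0.6],"rot":[0,0,0],"fingers":-1}]' 40
python3 - <<'E'
from h import *
p,d=env.read_camera('side');cv2.imwrite('pics/s2.png',cv2.resize(p[40:300,130:430],None,fx=2,fy=2));X=cloud('side',d)
L=X[(d>0)&(X[...,0]>.5)&(X[...,0]<.64)&(abs(X[...,1]-.04)<.1)&(X[...,2]>.11)&(X[...,2]<.235)]
A=np.c_[L[:,1:],np.ones(len(L))];k=np.linalg.lstsq(A,L[:,0],rcond=None)[0]
m=np.abs(A@k-L[:,0])<.006;print(np.linalg.lstsq(A[m],L[m,0],rcond=None)[0])
E
```

```text
clock: 11.1
tcp_pos: [0.6139, 0.0425, 0.3079]
orientation: [-0.0, 0.997, 0.083, -0.001]
wrist_force: [-0.2, -0.1, 0.0]
finger_gap: 0.0
grip_force: 0.0
clock: 12.0
tcp_pos: [0.6518, 0.0485, 0.2372]
orientation: [-0.0, 0.997, 0.083, -0.001]
wrist_force: [-0.0, 0.1, 0.7]
finger_gap: -0.0
grip_force: 0.0
[-0.14957936  0.19453567  0.56515105]
```

View pics/s2.png

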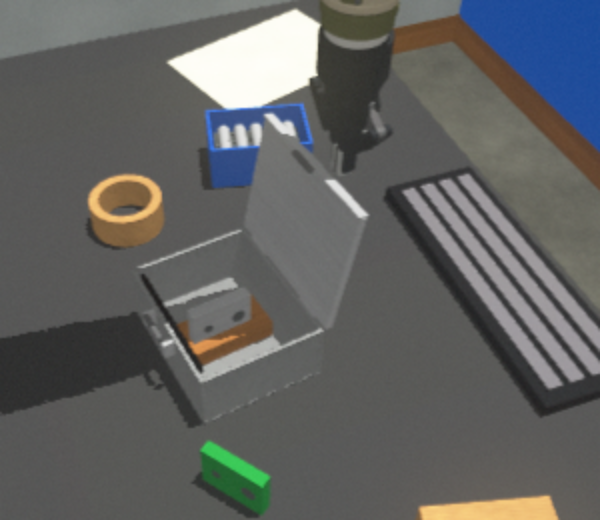

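The gauge stands upright in the slot at (218,312), and the closed fingers are behind the lid at (340,165). Now pushing the lid over slowly.

```bash

python3 -m pendant '[{"travel":[-0.08,0,-0.03],"rot":[0,0,0],"fingers":-1},{"travel":[-0.15,0,-0.06],"rot":[0,0,0],"fingers":-1},{"travel":[-0.19,0,-0.1],"rot":[0,0,0],"fingers":-1},{"travel":[-0.23,0,-0.1],"rot":[0,0,0],"fingers":-1},{"travel":[-0.27,0,-0.1],"rot":[0,0,0],"fingers":-1},{"travel":[-0.31,0,-0.1],"rot":[0,0,0],"fingers":-1},{"travel":[-0.35,0,-0.1],"rot":[0,0,0],"fingers":-1},{"travel":[-0.39,0,-0.1],"rot":[0,0,0],"fingers":-1},{"travel":[-0.43,0,-0.1],"rot":[0,0,0],"fingers":-1},{"travel":[-0.47,0,-0.1],"rot":[0,0,0],"fingers":-1}]' 40
python3 - <<'E'
from h import *
p,d=env.read_camera('side');X=cloud('side',d)
L=X[(d>0)&(X[...,0]>.5)&(X[...,0]<.64)&(abs(X[...,1]-.04)<.1)&(X[...,2]>.11)&(X[...,2]<.235)]
A=np.c_[L[:,1:],np.ones(len(L))];k=np.linalg.lstsq(A,L[:,0],rcond=None)[0]
m=np.abs(A@k-L[:,0])<.006;print(np.linalg.lstsq(A[m],L[m,0],rcond=None)[0])
E
```

```text
clock: 13.05
tcp_pos: [0.5965, 0.0392, 0.2493]
orientation: [-0.0, 0.997, 0.083, -0.0]
wrist_force: [3.1, 1.2, 1.7]
finger_gap: -0.0
grip_force: 1.7
[-0.14822596 -0.00973     0.58260502]
```

```bash

python3 -m pendant '[{"travel":[-0.053,0,-0.002],"rot":[0,0,0],"fingers":-1},{"travel":[-0.106,0,-0.003],"rot":[0,0,0],"fingers":-1},{"travel":[-0.159,0,0],"rot":[0,0,0],"fingers":-1},{"travel":[-0.211,0,0.004],"rot":[0,0,0],"fingers":-1},{"travel":[-0.264,0,0.011],"rot":[0,0,0],"fingers":-1},{"travel":[-0.316,0,0.019],"rot":[0,0,0],"fingers":-1},{"travel":[-0.367,0,0.031],"rot":[0,0,0],"fingers":-1},{"travel":[-0.418,0,0.044],"rot":[0,0,0],"fingers":-1},{"travel":[-0.468,0,0.06],"rot":[0,0,0],"fingers":-1},{"travel":[-0.518,0,0.078],"rot":[0,0,0],"fingers":-1}]' 40
```

```text
clock: 14.1
tcp_pos: [0.5352, 0.0289, 0.2402]
orientation: [0.0, 0.997, 0.083, 0.0]
wrist_force: [2.8, 2.3, 0.8]
finger_gap: -0.0001
grip_force: 1.3
```

```bash

python3 -m pendant '[{"travel":[-0.049,0,0.02],"rot":[0,0,0],"fingers":-1},{"travel":[-0.097,0,0.042],"rot":[0,0,0],"fingers":-1},{"travel":[-0.145,0,0.067],"rot":[0,0,0],"fingers":-1},{"travel":[-0.19,0,0.093],"rot":[0,0,0],"fingers":-1},{"travel":[-0.235,0,0.121],"rot":[0,0,0],"fingers":-1},{"travel":[-0.278,0,0.151],"rot":[0,0,0],"fingers":-1},{"travel":[-0.32,0,0.183],"rot":[0,0,0],"fingers":-1},{"travel":[-0.36,0,0.217],"rot":[0,0,0],"fingers":-1},{"travel":[-0.4,0,0.253],"rot":[0,0,0],"fingers":-1},{"travel":[-0.438,0,0.289],"rot":[0,0,0],"fingers":-1}]' 40
```

```text
clock: 15.1
tcp_pos: [0.4834, 0.0202, 0.2051]
orientation: [0.0, 0.997, 0.083, -0.0]
wrist_force: [0.5, 1.0, 1.6]
finger_gap: -0.0002
grip_force: 1.1
```

```bash

python3 -m pendant '[{"travel":[-0.036,0,0.039],"rot":[0,0,0],"fingers":-1},{"travel":[-0.07,0,0.079],"rot":[0,0,0],"fingers":-1},{"travel":[-0.102,0,0.121],"rot":[0,0,0],"fingers":-1},{"travel":[-0.133,0,0.164],"rot":[0,0,0],"fingers":-1},{"travel":[-0.161,0,0.209],"rot":[0,0,0],"fingers":-1},{"travel":[-0.188,0,0.254],"rot":[0,0,0],"fingers":-1},{"travel":[-0.212,0,0.3],"rot":[0,0,0],"fingers":-1},{"travel":[-0.235,0,0.349],"rot":[0,0,0],"fingers":-1},{"travel":[-0.255,0,0.398],"rot":[0,0,0],"fingers":-1},{"travel":[-0.273,0,0.448],"rot":[0,0,0],"fingers":-1}]' 40
python3 - <<'E'
from h import *
p,d=env.read_camera('side');cv2.imwrite('pics/s3.png',cv2.resize(p[40:300,130:430],None,fx=2,fy=2));X=cloud('side',d);np.save('s3_X.npy',X)
L=X[(d>0)&(X[...,0]>.42)&(X[...,0]<.57)&(X[...,1]>-.06)&(X[...,1]<.0)&(X[...,2]>.09)&(X[...,2]<.16)]
A=np.c_[L[:,:2],np.ones(len(L))];k=np.linalg.lstsq(A,L[:,2],rcond=None)[0]
m=np.abs(A@k-L[:,2])<.004;k=np.linalg.lstsq(A[m],L[m,2],rcond=None)[0];print(k,np.hypot(*k[:2]),m.sum())
E
```

```text
clock: 16.1
tcp_pos: [0.4512, 0.0148, 0.1512]
orientation: [0.0, 0.997, 0.083, -0.0]
wrist_force: [-0.5, 0.9, 1.8]
finger_gap: -0.0
grip_force: 0.9
[-0.26714133 -0.04040637  0.25140247] 0.27017987191788634 1146
```

View pics/s3.png

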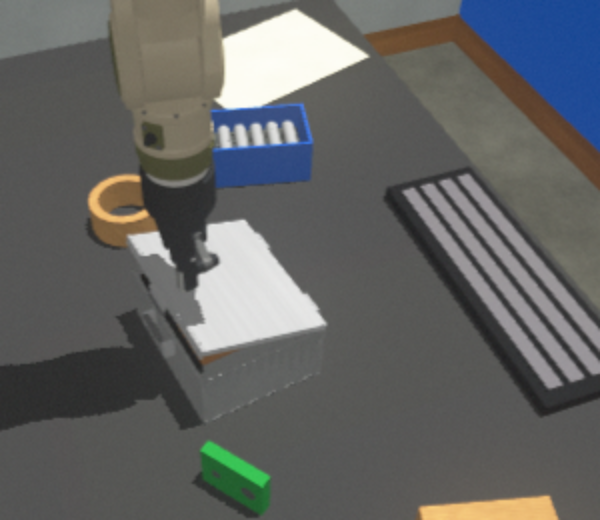

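The lid sits at about 15°, following the fingertips at (188,280). I'll shift towards the front edge and go on down.

```bash

python3 -m pendant '[{"travel":[0,0,-0.06],"rot":[0,0,0],"fingers":-1},{"travel":[-0.06,0,-0.11],"rot":[0,0,0],"fingers":-1},{"travel":[-0.13,0,-0.11],"rot":[0,0,0],"fingers":-1},{"travel":[-0.188,0,-0.1],"rot":[0,0,0],"fingers":-1},{"travel":[-0.188,0,-0.06],"rot":[0,0,0],"fingers":-1},{"travel":[-0.188,0,-0.02],"rot":[0,0,0],"fingers":-1},{"travel":[-0.188,0,0.02],"rot":[0,0,0],"fingers":-1},{"travel":[-0.188,0,0.06],"rot":[0,0,0],"fingers":-1},{"travel":[-0.188,0,0.1],"rot":[0,0,0],"fingers":-1},{"travel":[-0.188,0,0.12],"rot":[0,0,0],"fingers":-1}]' 40
python3 -m pendant '[{"travel":[0,0,0.02],"rot":[0,0,0],"fingers":-1},{"travel":[0,0,0.04],"rot":[0,0,0],"fingers":-1},{"travel":[0,0,0.06],"rot":[0,0,0],"fingers":-1},{"travel":[0,0,0.06],"rot":[0,0,0],"fingers":-1}]' 40
```

```text
clock: 17.15
tcp_pos: [0.4292, 0.0112, 0.1366]
orientation: [-0.0, 0.997, 0.083, -0.0]
wrist_force: [-1.2, -0.1, 1.2]
finger_gap: 0.0
grip_force: 0.7
clock: 17.55
tcp_pos: [0.4294, 0.0111, 0.1299]
orientation: [0.0, 0.997, 0.083, 0.0]
wrist_force: [-0.0, 0.1, 0.2]
finger_gap: 0.0003
grip_force: 0.0
```

```bash

for i in 1 2 3; do python3 -m pendant '[{"travel":[0,0,0.008],"rot":[0,0,0],"fingers":-1},{"travel":[0,0,0.016],"rot":[0,0,0],"fingers":-1},{"travel":[0,0,0.016],"rot":[0,0,0],"fingers":-1}]' 40 | egrep 'tcp|wrist'; done
```

```text
tcp_pos: [0.4293, 0.0111, 0.1282]
wrist_force: [0.2, -0.9, 1.1]
tcp_pos: [0.4293, 0.0111, 0.1262]
wrist_force: [-0.7, -0.9, 1.0]
tcp_pos: [0.4293, 0.0111, 0.1249]
wrist_force: [-2.2, -0.1, 6.9]
```

```bash

for i in 1 2 ; do python3 -m pendant '[{"travel":[0,0,0.006],"rot":[0,0,0],"fingers":-1},{"travel":[0,0,0.012],"rot":[0,0,0],"fingers":-1},{"travel":[0,0,0.012],"rot":[0,0,0],"fingers":-1}]' 40 | egrep 'tcp|wrist'; done
```

```text
tcp_pos: [0.4293, 0.0111, 0.1246]
wrist_force: [-6.1, -0.0, 17.6]
tcp_pos: [0.4291, 0.0111, 0.123]
wrist_force: [-4.6, -0.2, 12.8]
```

```bash

for i in 1 2 3; do python3 -m pendant '[{"travel":[0,0,0.006],"rot":[0,0,0],"fingers":-1},{"travel":[0,0,0.012],"rot":[0,0,0],"fingers":-1},{"travel":[0,0,0.012],"rot":[0,0,0],"fingers":-1}]' 40 | egrep 'tcp|wrist'; done
```

```text
tcp_pos: [0.4289, 0.0111, 0.1207]
wrist_force: [-4.5, -0.9, 8.7]
tcp_pos: [0.4287, 0.0111, 0.1187]
wrist_force: [-3.4, -0.6, 4.7]
tcp_pos: [0.4293, 0.0112, 0.117]
wrist_force: [-1.6, -0.4, 1.6]
```

Snapped past. Now pressing on to the seal.

```bash

for i in 1 2 3; do python3 -m pendant '[{"travel":[0,0,0.004],"rot":[0,0,0],"fingers":-1},{"travel":[0,0,0.008],"rot":[0,0,0],"fingers":-1},{"travel":[0,0,0.008],"rot":[0,0,0],"fingers":-1}]' 40 | egrep 'tcp|wrist'; done
```

```text
tcp_pos: [0.4296, 0.0112, 0.1161]
wrist_force: [-0.4, 0.4, -0.4]
tcp_pos: [0.4295, 0.0112, 0.1153]
wrist_force: [-0.5, 0.7, 1.7]
tcp_pos: [0.4295, 0.0112, 0.1144]
wrist_force: [-0.8, 0.7, 3.7]
```

```bash

for i in 1 2; do python3 -m pendant '[{"travel":[0,0,0.004],"rot":[0,0,0],"fingers":-1},{"travel":[0,0,0.008],"rot":[0,0,0],"fingers":-1},{"travel":[0,0,0.008],"rot":[0,0,0],"fingers":-1}]' 40 | egrep 'tcp|wrist'; done
```

```text
tcp_pos: [0.4294, 0.0111, 0.1137]
wrist_force: [-2.3, 1.1, 7.0]
tcp_pos: [0.4294, 0.0111, 0.113]
wrist_force: [-2.7, 0.4, 10.1]
```

```bash

python3 -m pendant '[{"travel":[0,0,0.006],"rot":[0,0,0],"fingers":-1},{"travel":[0,0,0.012],"rot":[0,0,0],"fingers":-1},{"travel":[0,0,0.012],"rot":[0,0,0],"fingers":-1},{"travel":[0,0,0.012],"rot":[0,0,0],"fingers":-1}]' 40 | egrep 'tcp|wrist'
python3 -m pendant '[{"travel":[0,0,-0.03],"rot":[0,0,0],"fingers":-1},{"travel":[0,0,-0.1],"rot":[0,0,0],"fingers":-1},{"travel":[0,0,-0.25],"rot":[0,0,0],"fingers":-1},{"travel":[0,0,-0.45],"rot":[0,0,0],"fingers":-1},{"travel":[0,0,-0.7],"rot":[0,0,0],"fingers":-1},{"travel":[0,0,-0.9],"rot":[0,0,0],"fingers":-1},{"travel":[0,0,-1],"rot":[0,0,0],"fingers":-1},{"travel":[0,0,-1],"rot":[0,0,0],"fingers":-1}]' 40
python3 - <<'E'
from h import *
for c in('side','wrist'):
    p,d=env.read_camera(c);X=cloud(c,d) if c=='side' else wcloud(d)
    cv2.imwrite(f'pics/{c}5.png',p)
    L=X[(d>0)&(X[...,0]>.45)&(X[...,0]<.56)&(X[...,1]>-.06)&(X[...,1]<.1)&(X[...,2]>.08)&(X[...,2]<.13)]
    A=np.c_[L[:,:2]-[.575,.038],np.ones(len(L))];k=np.linalg.lstsq(A,L[:,2],rcond=None)[0]
    m=np.abs(A@k-L[:,2])<.004;k=np.linalg.lstsq(A[m],L[m,2],rcond=None)[0];print(c,k,m.sum())
E
```

```text
tcp_pos: [0.4293, 0.0111, 0.1118]
wrist_force: [-3.7, 0.6, 11.3]
clock: 22.65
tcp_pos: [0.4304, 0.011, 0.2323]
orientation: [0.0, 0.997, 0.083, 0.002]
wrist_force: [0.1, -0.6, -0.2]
finger_gap: -0.0002
grip_force: 0.0
side [-0.00154597  0.00062459  0.0956948 ] 2292
wrist [-0.00284329  0.00115705  0.09395832] 21947
```

View pics/side5.png

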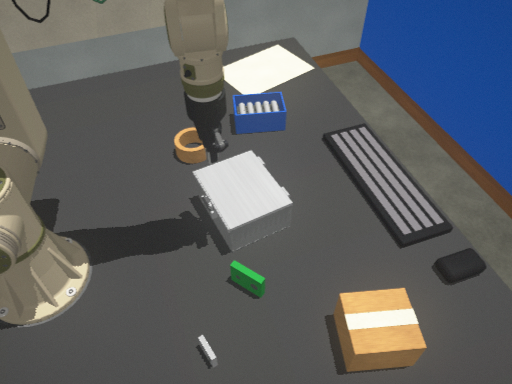

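The lid is flat and home: tilt about 0.002 rad and top at 95 mm, at (243,185) in the side view. The robot is clear and the tape, bin and carton are undisturbed.

```bash
python3 -c "
from workcell import env
print(env.hand_in())"
```

```text
the job is handed in; nothing more can be done
None
```

The gauge is seated upright in the slot, the lid was lowered under control and snapped home (highest force read while pressing about 19 N), and the job was handed in at about 23 s; no verdict came back.

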